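Fit the capped shaker top, then lift the dust cap alone

ROBOT

A 6-joint arm with a two-finger parallel gripper is mounted at the origin on the work surface. World frame = base frame: x ahead of the robot, y to its left, z up, the work surface at z = 0. Lengths are in m, angles in rad, forces in N, time in s.
With the tool pointing down it reaches from about 0.425 to 0.95 m from the base axis. Payload 3.5 kg.
Tool frame: the origin (TCP) lies on the centre line of the jaws, within the pads' length; the fingertips stand 14 mm ahead of it and the grasp point (between the pads) lies 5 mm behind it (ctrl.finger_overhang is the distance from the TCP to the fingertips, in m); z points along the fingers, y is the line along which they close (so a half turn about z gives the same grasp; the last joint's range is limited). The gripper opens to 85 mm and grips with 20 to 120 N. Pads are 22 mm wide; open, the fingers measure 114 mm over their backs; the gripper's body (76 mm by 85 mm) begins 54 mm behind the grasp point. The pads swing forward as they close: fully open they stand 13 mm farther back than shut.
Start: joints at [-1.345, 0.286, 1.577, -0, 1.279, -0.15], TCP at [0.248, -0.628, 0.245] pointing down, gripper open.
Joint ranges: [-2.77, 2.77], [-0.9, 2.22], [0.21, 2.48], [-1.53, 4.67], [0.24, 2.81], [-2.84, 2.84]. Speed limits (rad/s): [2.79, 2.79, 3.14, 3.14, 3.14, 3.14].

INTERFACE

Orientations are given as a unit quaternion [x, y, z, w].
In Python, from plant import ctrl gives the robot as it stands.
- The arm moves only by the tool send_rows, never from a script. Its argument "moves" is text: rows parted by semicolons, each of 7 numbers parted by spaces: the turn, a rotation vector about the tool's x, y, z in units of 360 degrees (1.0 is 360 degrees), then the shift along the tool's x, y, z in units of 20 cm (1.0 is 20 cm), then the gripper's target within -1 to 1 (fully open at 1, half-way at 0, shut at -1). A call has 1 to 12 rows; each row is the pose to reach, as a shift and turn from the pose commanded when the call began, along the tool's axes at that moment, turning the shorter way round; what a row does not reach only later rows make up. A row lasts 1/8 s, in which the tool goes at most 62.5 mm and 10.7 degrees, less where a joint would pass 70% of its speed; a pose out of reach is approached as far as the arm can. A call with a number of a shift or a turn outside -1 to 1 is refused whole. A call with a gripper value outside its range is refused whole. The fingers move at their own pace and stop on an object; "newtons" is the grip in N (left out, the last holds). Time passes only in rows, so rows that repeat a pose let the fingers close. It gives the time, the measured TCP pose, the force, the opening and the grip force at its end, in the units of the state.
- ctrl.get_state(): the state, without advancing time (a new reading comes with each control period).
- ctrl.read_camera(name): name is "scene" or "top"; returns a dict with "image" (400x640x3 uint8, red, green, blue), "fovy" (degrees; the focal length in pixels is half the picture's height over the tangent of half this angle, whatever the lens; pixels are square), "cx", "cy" (the principal point, pixels), "extrinsics" (4x4, takes a point from camera to world coordinates). Camera axes: x right, y up, looking along -z (the intrinsics and any distortion apply to the point x, -y, -z); pixel columns grow to the right and rows downward; lengths in m; the calibration is good to about 2 mm. A picture is of the moment at which its call begins. There is no depth.
- ctrl.sign_off(): hands the job in; it is judged then, once.
The state is a dict: "time": time; "qpos": joint angles; "dq": joint speeds; "joint_efforts": joint torques, N m; "eef_pos": TCP position; "tcp_rot": TCP orientation; "contact_force": force on the tool from outside, world axes, zero at the start; "wrist_torque": the same for the moment, N m; "opening": opening from 0.0 (shut) to 1.0 (fully open); "finger_force": force on a finger pad.
Only numpy, scipy, OpenCV 4.12 (cv2) and the standard library are available. Lean on these libraries where they do the work, as an engineer would, in place of code of your own. Each camera call takes 0.05 s, during which the arm holds its last target. There are 200 camera calls.

TASK

Lift the sugar shaker off the scale by its handle, keeping it upright, and set it down (no dropping) on the bench beside the scale. Then fit its perforated top, with the dust cap still sitting on it, fully down over the shaker's mouth, and lift the dust cap alone straight up so that the seat of the perforated top can be checked: the top stays fully on, and you finish still holding the cap above the shaker, at least 5 cm clear of the top. Leave the tub, the jar and the can where they are.

Things in the scene. Friction and masses are not known exactly. Their poses are not given: they have to be found in the camera images.
- shaker_center (a point): Sugar shaker (dredger): open steel cup, 55 mm outside diameter, 88 mm high, rim slightly tapered in, with a flat strap handle at one side; 0.18 to 0.3 kg. This point is on its axis half-way up, 44 mm above its underside; z up the axis, the handle lies towards its own -x. It starts standing on the scale's pan.
- shaker_handle (a point): Point in the loop of the shaker's handle, 50 mm from the shaker's axis, 55 mm above its underside. The handle is a D of strap 12 mm wide, 4 mm thick: level arms 60 and 20 mm above the underside, from the wall to an upright 62 mm from the axis. It can be pinched from above across its 12 mm width, the fingers either side of the loop.
- top_skirt (a point): Perforated top (inner lid): steel, 70 g; straight skirt 64 mm outside diameter, 22 mm high, closed by a flat plate carrying a low perforated boss (43 dia, 7.5 high). Starts flat on the bench, boss up, under the dust cap. This point: on its axis, 11 mm above the skirt's lower edge; z up. A grip on the skirt carries top and cap together. Seated on the shaker, it is 36 mm above shaker_center.
- cap_center (a point): Dust cap (outer lid): white plastic cup, mouth down, 52 mm outside diameter, 26 mm high, 30 g. Sits loosely over the top's boss, its lower edge on the top's flat plate, which shows as a 6 mm wide shoulder around it; no latch. This point: its centre, 13 mm above its lower edge, 24 mm above top_skirt when nested; z up.
- shaker_rim (a point): Centre of the shaker's open mouth, 88 mm above its underside. The perforated top's skirt (58.6 mm inside, 19 mm deep) slips loosely over the mouth, which is 51 mm across the tapered rim and 55 mm below it, until the plate rests on the rim.
- scale: Bench scale, fixed to the bench, about 190 by 180 mm with a low console in front (reaching 145 mm towards its own -x). Its origin is on the bench under the centre of the steel pan; the pan, 165 by 175 mm, is 48 mm above the bench.
- tub: Bystander: round clear food tub with a white lid, 98 mm diameter, 57 mm high; origin at the centre of its underside.
- jar: Bystander: amber spice jar, black cap, 48 mm diameter, 105 mm high; origin at the centre of its underside.
- can: Bystander: food can, 66 mm diameter, 98 mm high; origin at the centre of its underside.
Things that resemble listed ones, but are neither listed nor needed, are in the scene too. What is shaped like the part that bears shaker_center but orange is not meant.

How it is judged:
On the way, in this order (a step that is already met when the one before it is completed fails the run):
1. the shaker is lifted clear of the scale's pan by its handle (height (world z) of shaker_center above 0.102 m and contact force between the fingers and handle above 0.5 N and contact force between shaker and scale below 0.01 N), for 0.1 s.
2. the shaker stands upright on the bench beside the scale, let go (height (world z) of shaker_center below 0.05 m and angle between shaker_center's own z axis and vertical below 0.1 rad and horizontal distance between shaker_center and scale below 0.35 m and contact force between the fingers and shaker below 0.05 N and linear speed of shaker below 0.03 m/s), for 0.2 s.
3. the perforated top sits fully on the shaker, the dust cap still nested on it (height (world z) of shaker_center below 0.05 m and angle between shaker_center's own z axis and vertical below 0.1 rad and horizontal distance between shaker_center and scale below 0.35 m and z of top_skirt in the frame of shaker_center below 0.039 m and horizontal distance between top_skirt and shaker_center below 0.006 m and distance between cap_center and top_skirt below 0.027 m), for 0.2 s.
At the end, for the whole second after the job is handed in: Shaker upright and still on the bench, within 0.35 m of the scale; perforated top untouched, within 3 mm of its seat and 6 mm of the axis; dust cap held still in the fingers, at most 60 mm off the axis, its centre at least 146 mm above the bench (42 mm above where it sat) (height (world z) of shaker_center below 0.05 m and angle between shaker_center's own z axis and vertical below 0.1 rad and horizontal distance between shaker_center and scale below 0.35 m and z of top_skirt in the frame of shaker_center below 0.039 m and horizontal distance between top_skirt and shaker_center below 0.006 m and contact force between the fingers and top below 0.05 N and contact force between the fingers and shaker below 0.05 N and linear speed of shaker below 0.02 m/s and contact force between the fingers and cap above 0.3 N and height (world z) of cap_center above 0.146 m and horizontal distance between cap_center and top_skirt below 0.06 m and linear speed of cap below 0.05 m/s); the arm keeps its last pose, push and grip.
It fails at once if the dust cap comes off the perforated top while the top is not fully on the shaker (distance between cap_center and top_skirt above 0.034 m and (z of top_skirt in the frame of shaker_center above 0.042 m or horizontal distance between top_skirt and shaker_center above 0.008 m)).
It fails at once if the shaker is tipped by more than 0.6 rad (angle between shaker_center's own z axis and vertical above 0.6 rad).
It fails at once if the shaker is dropped: let go in the air, more than 12 mm above the bench and clear of the scale (contact force between the fingers and shaker below 0.01 N and contact force between shaker and scale below 0.01 N and height (world z) of shaker_center between 0.056 and 0.085 m).
It fails at once if the tub, the jar or the can is moved by more than 30 mm (distance of any of tub, jar, can from where it was at the start of the episode above 0.03 m).
It also fails if it takes over 72 s, if anything falls off the work surface, if the arm or the gripper's body presses on something with over 40 N, if the wrist force passes 120 N, or if a joint passes its speed limit or range.

## Working session

There is one attempt and no reset: what is moved stays moved. The work goes in short steps, Python scripts to look and compute and a tool call to move; the robot and the scene stay as the last step left them, time stands still between calls to the robot, and variables do not carry over. Pictures are saved under pics/ and viewed, at most 10 in all, crops included, and the job is handed in when it is done.

Besides the shell and the picture viewer there is one more tool, called after "Call:" by a JSON object that holds its "op" and its "data". send_rows: Moves the arm, as the interface text tells. Its arguments: {"type":"object","properties":{"moves":{"type":"string"},"newtons":{"type":"number"}},"required":["moves"]}

```bash
mkdir -p pics
cat > h.py <<'E'
import numpy as np, cv2
from plant import ctrl
np.set_printoptions(precision=4,suppress=True)
def snap(n):
    r=ctrl.read_camera(n); np.save(f'pics/{n}.npy',r['image']); 
    import pickle; pickle.dump(r,open(f'pics/{n}.pkl','wb')); return r
def K(r):
    f=r['image'].shape[0]/2/np.tan(np.radians(r['fovy'])/2)
    return f
def ray(r,u,v):
    f=K(r); E=np.array(r['extrinsics']); d=E[:3,:3]@np.array([(u-r['cx'])/f,-(v-r['cy'])/f,-1]); return E[:3,3],d
def atz(r,u,v,z):
    o,d=ray(r,u,v); return o+d*(z-o[2])/d[2]
def proj(r,p):
    f=K(r); E=np.array(r['extrinsics']); q=E[:3,:3].T@(np.array(p)-E[:3,3]); return np.array([r['cx']+f*q[0]/-q[2], r['cy']-f*q[1]/-q[2]])
def crop(r,u0,v0,w,h,s,name):
    im=cv2.cvtColor(r['image'],cv2.COLOR_RGB2BGR)[v0:v0+h,u0:u0+w]
    cv2.imwrite(f'pics/{name}.png',cv2.resize(im,None,fx=s,fy=s,interpolation=cv2.INTER_CUBIC))
E
python3 - <<'E'
from h import *
for n in('scene','top'):
    r=snap(n); crop(r,0,0,640,400,1.25 if n=='x' else 1.0,n+'0'); print(n,{k:v for k,v in r.items() if k!='image'})
print(ctrl.get_state(),ctrl.finger_overhang)
E
```

```text
scene {'fovy': 44.23280534468354, 'cx': 325.92193035716576, 'cy': 204.653420242916, 'extrinsics': array([[ 0.6752, -0.5664,  0.4725,  1.2482],
       [ 0.7374,  0.5315, -0.4168, -0.5597],
       [-0.0151,  0.6299,  0.7766,  1.1151],
       [ 0.    ,  0.    ,  0.    ,  1.    ]])}
top {'fovy': 44.20062322336155, 'cx': 322.1158782456485, 'cy': 196.57079995910178, 'extrinsics': array([[ 0.0094,  0.996 , -0.0892,  0.4882],
       [-1.    ,  0.0095,  0.    ,  0.0204],
       [ 0.0008,  0.0892,  0.996 ,  1.6656],
       [ 0.    ,  0.    ,  0.    ,  1.    ]])}
{'time': 0.1, 'qpos': array([-1.345 ,  0.2871,  1.5781, -0.    ,  1.2786, -0.15  ]), 'dq': array([ 0.0007, -0.0015, -0.003 ,  0.0015,  0.0006,  0.0007]), 'joint_efforts': array([  0.0004, -40.7296, -29.3699,  -0.0002,   0.0034,  -0.    ]), 'eef_pos': array([ 0.2476, -0.6273,  0.244 ]), 'tcp_rot': array([ 0.9824,  0.1868, -0.    , -0.0011]), 'contact_force': array([ 0.5415, -1.3981, -0.4478]), 'wrist_torque': array([0.0336, 0.0241, 0.0364]), 'finger_force': 0.0, 'opening': 1.0018123860174106} 0.014
```

View pics/scene0.png

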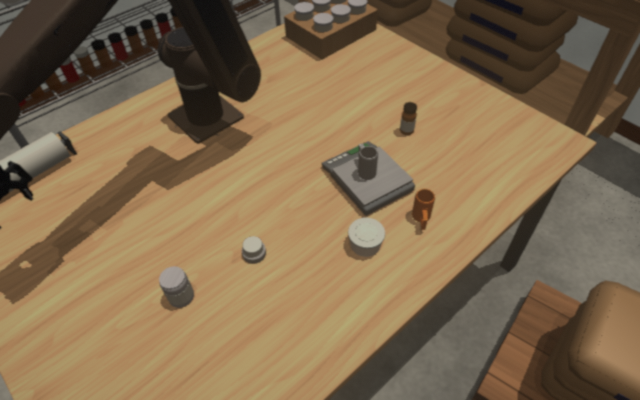

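View pics/top0.png

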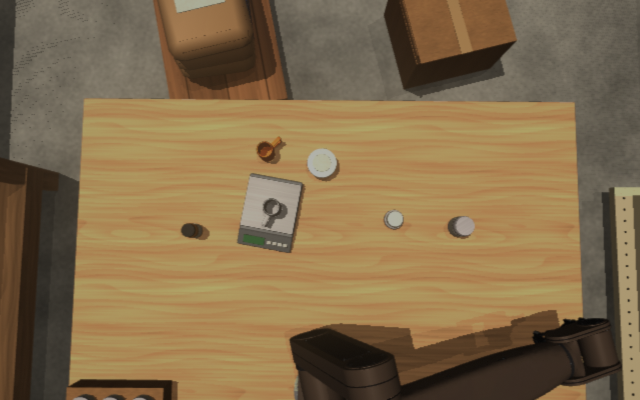

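Candidates: shaker is the steel cup on the scale (top view 272,208; scene 368,163). The orange mug with a handle (top 266,150) is the decoy. The top with its cap is at top 394,219, and could be confused with the tub's white lid (321,163) or the can (462,226). Close crop to check.

Run:
```python
from h import *
import pickle
t=pickle.load(open('pics/top.pkl','rb')); s=pickle.load(open('pics/scene.pkl','rb'))
B=lambda r,u,v,w,h,k:cv2.resize(cv2.cvtColor(r['image'],cv2.COLOR_RGB2BGR)[v:v+h,u:u+w],(w*k,h*k),interpolation=cv2.INTER_CUBIC)
a=np.hstack([B(t,235,170,70,85,5),B(t,370,190,50,85,5)])
b=np.hstack([B(s,315,135,75,35*2,5),B(s,225,220,45,70,5)])
w=max(a.shape[1],b.shape[1]);b=b[:170*1+180]
f=np.zeros((a.shape[0],1,3),np.uint8)
cv2.imwrite('pics/c1.png',a); cv2.imwrite('pics/c2.png',b); print(a.shape,b.shape)
```

```text
(425, 600, 3) (350, 600, 3)
```

View pics/c1.png

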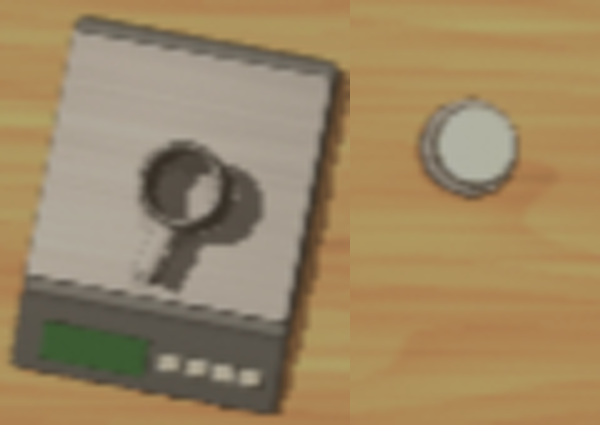

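View pics/c2.png

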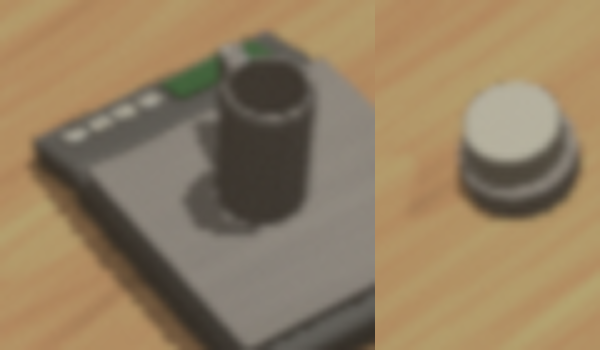

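```bash
cat >> h.py <<'E'
def tri(t,a,s,b):
    o1,d1=ray(t,*a);o2,d2=ray(s,*b)
    A=np.stack([d1,-d2],1);x=np.linalg.lstsq(A,o2-o1,rcond=None)[0]
    p,q=o1+d1*x[0],o2+d2*x[1];return (p+q)/2,np.linalg.norm(p-q)
E
python3 - <<'E'
from h import *
import pickle
t=pickle.load(open('pics/top.pkl','rb')); s=pickle.load(open('pics/scene.pkl','rb'))
print('rim',atz(t,271.8,207.2,.136),atz(s,368.4,152.6,.136),tri(t,(271.8,207.2),s,(368.4,152.6)))
print('captop',atz(t,395.4,219,.048),atz(s,252.8,244.4,.048))
print('handle',[atz(t,235+x/5,170+y/5,.110) for x,y in((145,272),(150,250),(165,275))],atz(s,315+232/5,135+55/5,.110))
print('pan corners',[atz(t,235+x/5,170+y/5,.048) for x,y in((78,30),(335,65),(285,325),(30,280),(15,365),(280,410))])
print('tub',atz(t,321,163,.057),'orange',atz(t,266,150,.09),'can',atz(t,463,226,.098),'jar',atz(t,188,230,.105))
# handle overlay: predicted positions of upright for directions
c=np.array([*(atz(t,271.8,207.2,.136)+atz(s,368.4,152.6,.136))[:2]/2])
for a in np.radians([170,180,185,190,195,200,210]):
    p=[*(c+.062*np.array([np.cos(a),np.sin(a)])),.110]; print(round(np.degrees(a)),(proj(t,p)-[235,170])*5,(proj(s,p)-[315,135])*5)
E
```

```text
rim [0.5905 0.1767 0.136 ] [0.5954 0.179  0.136 ] (array([0.5923, 0.1788, 0.1335]), np.float64(0.0049769399571301135))
captop [ 0.5614 -0.2209  0.048 ] [ 0.5665 -0.218   0.048 ]
handle [array([0.5376, 0.2029, 0.11  ]), array([0.5516, 0.2001, 0.11  ]), array([0.5359, 0.1903, 0.11  ])] [0.5452 0.2032 0.11  ]
pan corners [array([0.6992, 0.2578, 0.048 ]), array([0.6775, 0.0874, 0.048 ]), array([0.5058, 0.1179, 0.048 ]), array([0.5337, 0.2855, 0.048 ]), array([0.4781, 0.294 , 0.048 ]), array([0.4505, 0.1203, 0.048 ])]
tub [0.7434 0.0252 0.057 ] orange [0.779  0.2036 0.09  ] can [ 0.5389 -0.4283  0.098 ] jar [0.5178 0.4434 0.105 ]
170 [167.526 281.309] [198.0458  55.3745]
180 [184.5665 282.9662] [183.6631  63.4932]
185 [193.1404 282.6729] [177.2688  68.2128]
190 [201.6623 281.6327] [171.4718  73.3313]
195 [210.0666 279.8536] [166.3172  78.8139]
200 [218.2886 277.3496] [161.8461  84.6229]
210 [233.9355 270.2499] [155.0974  97.0557]
```

```bash
cat >> h.py <<'E'
from scipy.spatial.transform import Rotation as Rn
def plan(*T):
    """targets (x,y,z,yaw of tool x in deg), tool down; printed as turn and shift from the one before"""
    s=ctrl.get_state(); p=np.array(s['eef_pos']); R=Rn.from_quat(s['tcp_rot'])
    for t in T:
        c=Rn.from_euler('z',t[3],degrees=True)*Rn.from_euler('x',180,degrees=True)
        rv=(R.inv()*c).as_rotvec()/(2*np.pi); sh=R.inv().apply(np.array(t[:3])-p)/.2
        print('turn',rv,'shift',sh,'| rows>=',np.ceil(max(np.linalg.norm(sh)*.2/.0625,np.linalg.norm(rv)*360/10.7)))
        p,R=np.array(t[:3]),c
E
python3 - <<'E'
from h import *
plan((.36,-.40,.25,10),(.44,-.2,.25,-10),(.48,-.02,.25,-26),(.547,.20,.25,-26))
E
```

```text
turn [-0.0003 -0.      0.032 ] shift [ 0.9399 -0.8511 -0.0277] | rows>= 5.0
turn [ 0.     -0.      0.0556] shift [ 0.5676 -0.9153 -0.    ] | rows>= 4.0
turn [ 0.     -0.      0.0444] shift [ 0.0407 -0.9211 -0.    ] | rows>= 3.0
turn [0. 0. 0.] shift [-0.1811 -1.1355 -0.    ] | rows>= 4.0
```

Call:
{"op": "send_rows", "data": {"moves": "0 0 0.032 0.94 -0.85 -0.02 1;0 0 0.032 0.94 -0.85 -0.02 1;0 0 0.032 0.94 -0.85 -0.02 1;0 0 0.032 0.94 -0.85 -0.02 1;0 0 0.032 0.94 -0.85 -0.02 1;0 0 0.032 0.94 -0.85 -0.02 1"}}

```text
time: 0.85
eef_pos: [0.3603, -0.4006, 0.2492]
tcp_rot: [0.996, 0.088, -0.0, 0.0]
contact_force: [0.2, -1.1, 0.5]
opening: 0.999
finger_force: 0.0
```

Call:
{"op": "send_rows", "data": {"moves": "0 0 0.0556 0.57 -0.92 0 1;0 0 0.0556 0.57 -0.92 0 1;0 0 0.0556 0.57 -0.92 0 1;0 0 0.0556 0.57 -0.92 0 1;0 0 0.0556 0.57 -0.92 0 1"}}

```text
time: 1.48
eef_pos: [0.4409, -0.1995, 0.2492]
tcp_rot: [0.996, -0.086, -0.0, 0.0]
contact_force: [-0.4, -0.3, -1.0]
opening: 0.998
finger_force: 0.0
```

Call:
{"op": "send_rows", "data": {"moves": "0 0 0.0444 0.04 -0.92 0 1;0 0 0.0444 0.04 -0.92 0 1;0 0 0.0444 0.04 -0.92 0 1;0 0 0.0444 0.04 -0.92 0 1;0 0 0.0444 0.04 -0.92 0 1"}}

```text
time: 2.1
eef_pos: [0.4807, -0.0214, 0.2492]
tcp_rot: [0.974, -0.225, -0.0, 0.001]
contact_force: [-0.3, -0.8, 0.3]
opening: 1.002
finger_force: 0.0
```

Call:
{"op": "send_rows", "data": {"moves": "0 0 0 -0.1 -0.6 0 1;0 0 0 -0.1 -0.6 0 1;0 0 0 -0.1 -0.6 0 1;0 0 0 -0.1 -0.6 0 1"}}

```text
time: 2.6
eef_pos: [0.5153, 0.0947, 0.249]
tcp_rot: [0.974, -0.226, -0.0, 0.0]
contact_force: [0.0, -0.4, 0.2]
opening: 0.997
finger_force: 0.0
```

Run:
```python
from h import *
plan((.547,.20,.165,-26),(.547,.20,.097,-26))
```

```text
turn [ 0.0002  0.     -0.0003] shift [-0.0895 -0.5429  0.4195] | rows>= 3.0
turn [0. 0. 0.] shift [ 0.   -0.    0.34] | rows>= 2.0
```

Call:
{"op": "send_rows", "data": {"moves": "0 0 0 -0.09 -0.54 0.2 1;0 0 0 -0.09 -0.54 0.2 1;0 0 0 -0.09 -0.54 0.42 0.2;0 0 0 -0.09 -0.54 0.42 0.2;0 0 0 -0.09 -0.54 0.42 0.2"}}

```text
time: 3.22
eef_pos: [0.5471, 0.2, 0.1666]
tcp_rot: [0.974, -0.226, 0.001, -0.0]
contact_force: [0.1, 0.4, 1.0]
opening: 0.596
finger_force: 0.0
```

Run:
```python
from h import *
s=snap('scene'); t=snap('top')
B=lambda r,u,v,w,h,k:cv2.resize(cv2.cvtColor(r['image'],cv2.COLOR_RGB2BGR)[v:v+h,u:u+w],(w*k,h*k),interpolation=cv2.INTER_CUBIC)
cv2.imwrite('pics/d1.png',np.hstack([B(s,315,90,80,100,5),B(t,240,170,70,100,5)]))
p=ctrl.get_state()['eef_pos']; print(p,(proj(s,p)-[315,90])*5)
```

```text
[0.5477 0.2006 0.1679] [236.0446 210.0356]
```

View pics/d1.png

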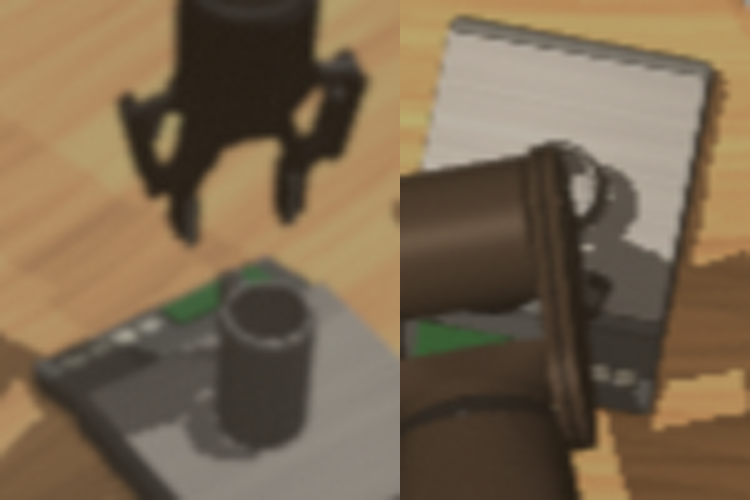

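Call:
{"op": "send_rows", "data": {"moves": "0 0 0 0 0 0.18 0.2;0 0 0 0 0 0.35 0.2;0 0 0 0 0 0.35 0.2;0 0 0 0 0 0.35 0.2"}}

```text
time: 3.82
eef_pos: [0.5477, 0.2017, 0.0978]
tcp_rot: [0.974, -0.225, 0.002, -0.001]
contact_force: [-0.1, -0.1, 0.7]
opening: 0.599
finger_force: 0.0
```

Call:
{"op": "send_rows", "data": {"moves": "0 0 0 0 0 0 -0.2;0 0 0 0 0 0 -0.5;0 0 0 0 0 0 -0.8;0 0 0 0 0 0 -1;0 0 0 0 0 0 -1;0 0 0 0 0 0 -1;0 0 0 0 0 0 -1;0 0 0 0 0 0 -1", "newtons": 50}}

```text
time: 4.82
eef_pos: [0.5467, 0.202, 0.0963]
tcp_rot: [0.974, -0.225, 0.001, -0.0]
contact_force: [-0.7, 1.2, 4.6]
opening: 0.126
finger_force: 48.9
```

Call:
{"op": "send_rows", "data": {"moves": "0 0 0 0 0 -0.05 -1;0 0 0 0 0 -0.1 -1;0 0 0 0 0 -0.15 -1;0 0 0 0 0 -0.2 -1;0 0 0 0 0 -0.25 -1;0 0 0 0 0 -0.3 -1;0 0 0 0 0 -0.3 -1;0 0 0 0 0 -0.3 -1"}}

```text
time: 5.82
eef_pos: [0.5459, 0.2016, 0.1551]
tcp_rot: [0.974, -0.225, -0.0, 0.0]
contact_force: [0.2, -0.9, -3.2]
opening: 0.131
finger_force: 48.6
```

Run:
```python
from h import *
s=snap('scene'); crop(s,310,80,90,100,5,'e1')
# place with shaker at (.56,-.03) on same heading: tcp offset from shaker as grasped
print(ctrl.get_state()['eef_pos'],ctrl.get_state()['contact_force'],ctrl.get_state()['wrist_torque'])
plan((.50,.11,.156,-26),(.515,-.008,.156,-26),(.515,-.008,.049,-26))
```

```text
[0.5457 0.2016 0.1548] [ 0.3104  0.3279 -2.8346] [ 0.0366  0.0878 -0.0076]
turn [0.0001 0.0001 0.    ] shift [-0.0047  0.512  -0.0057] | rows>= 2.0
turn [0. 0. 0.] shift [0.326  0.4974 0.    ] | rows>= 2.0
turn [0. 0. 0.] shift [ 0.    -0.     0.535] | rows>= 2.0
```

View pics/e1.png

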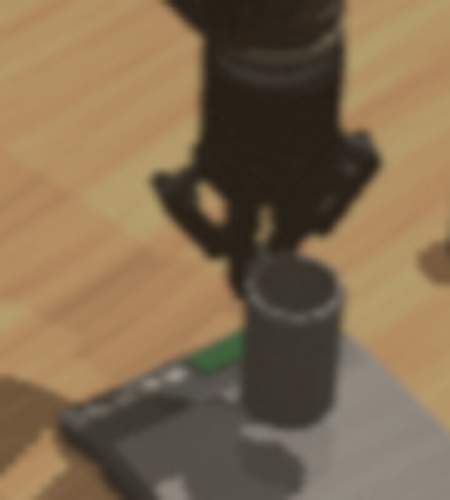

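Call:
{"op": "send_rows", "data": {"moves": "0 0 0 0.03 0.12 0 -1;0 0 0 0.08 0.26 0 -1;0 0 0 0.13 0.4 0 -1;0 0 0 0.18 0.54 0 -1;0 0 0 0.22 0.68 0 -1;0 0 0 0.26 0.8 0 -1;0 0 0 0.3 0.92 0 -1;0 0 0 0.32 1 0 -1;0 0 0 0.32 1 0 -1;0 0 0 0.32 1 0 -1"}}

```text
time: 7.12
eef_pos: [0.516, -0.0056, 0.1552]
tcp_rot: [0.974, -0.225, -0.0, -0.0]
contact_force: [0.2, 1.1, -2.2]
opening: 0.123
finger_force: 49.0
```

Call:
{"op": "send_rows", "data": {"moves": "0 0 0 0 0 0.06 -1;0 0 0 0 0 0.14 -1;0 0 0 0 0 0.22 -1;0 0 0 0 0 0.3 -1;0 0 0 0 0 0.38 -1;0 0 0 0 0 0.44 -1;0 0 0 0 0 0.48 -1;0 0 0 0 0 0.5 -1;0 0 0 0 0 0.5 -1;0 0 0 0 0 0.5 -1"}}

```text
time: 8.38
eef_pos: [0.5165, -0.0062, 0.0559]
tcp_rot: [0.974, -0.225, 0.001, -0.0]
contact_force: [-0.3, -0.8, -2.8]
opening: 0.123
finger_force: 49.0
```

Now creep down to contact (about 7 mm left).

Call:
{"op": "send_rows", "data": {"moves": "0 0 0 0 0 0.01 -1;0 0 0 0 0 0.02 -1;0 0 0 0 0 0.028 -1;0 0 0 0 0 0.034 -1;0 0 0 0 0 0.036 -1;0 0 0 0 0 0.036 -1"}}

```text
time: 9.12
eef_pos: [0.5161, -0.006, 0.0485]
tcp_rot: [0.974, -0.225, 0.0, -0.0]
contact_force: [-2.3, 0.8, 1.9]
opening: 0.122
finger_force: 49.5
```

Call:
{"op": "send_rows", "data": {"moves": "0 0 0 0 0 0 -0.6;0 0 0 0 0 0 -0.4;0 0 0 0 0 0 -0.2;0 0 0 0 0 0 0;0 0 0 0 0 0 0;0 0 0 0 0 0 0", "newtons": 20}}

```text
time: 9.88
eef_pos: [0.516, -0.0061, 0.0481]
tcp_rot: [0.974, -0.225, 0.0, 0.0]
contact_force: [0.4, 1.0, 0.2]
opening: 0.499
finger_force: 0.0
```

Call:
{"op": "send_rows", "data": {"moves": "0 0 0 0 0 -0.2 0;0 0 0 0 0 -0.4 0;0 0 0 0 0 -0.6 0;0 0 0 0 0 -0.8 0;0 0 0 0 0 -0.8 0"}}

```text
time: 10.5
eef_pos: [0.5183, -0.0066, 0.2125]
tcp_rot: [0.974, -0.225, 0.004, -0.0]
contact_force: [0.5, -0.2, 0.0]
opening: 0.499
finger_force: 0.0
```

Run:
```python
from h import *
plan((.56,-.219,.20,-26))
```

```text
turn [-0.0003 -0.0013  0.0001] shift [0.6522 0.8637 0.0662] | rows>= 4.0
```

Run:
```python
from h import *
plan((.43,-.12,.25,-26))
```

```text
turn [-0.0003 -0.0013  0.0001] shift [-0.1468  0.7029 -0.1902] | rows>= 3.0
```

Call:
{"op": "send_rows", "data": {"moves": "0 0 0 -0.14 0.7 -0.15 0.5;0 0 0 -0.14 0.7 -0.15 1;0 0 0 -0.14 0.7 -0.15 1;0 0 0 -0.14 0.7 -0.15 1;0 0 0 -0.14 0.7 -0.15 1"}}

```text
time: 11.12
eef_pos: [0.4294, -0.1191, 0.2371]
tcp_rot: [0.974, -0.225, -0.001, -0.0]
contact_force: [-1.1, 0.1, -0.6]
opening: 1.003
finger_force: 0.0
```

Run:
```python
from h import *
s=snap('scene'); t=snap('top'); print(ctrl.get_state()['eef_pos'])
B=lambda r,u,v,w,h,k:cv2.resize(cv2.cvtColor(r['image'],cv2.COLOR_RGB2BGR)[v:v+h,u:u+w],(w*k,h*k),interpolation=cv2.INTER_CUBIC)
p=proj(s,(.561,-.028,.088)); q=proj(t,(.561,-.028,.088)); print(p,q)
S=[int(p[0])-30,int(p[1])-30]; T=[int(q[0])-30,int(q[1])-30]
print(S,T)
cv2.imwrite('pics/f1.png',np.vstack([np.hstack([B(t,*T,60,60,5),B(t,365,190,60,60,5)]),np.hstack([B(s,*S,60,60,5),B(s,223,215,60,60,5)])]))
```

```text
[ 0.4297 -0.1189  0.2373]
[305.2802 195.5527] [337.0357 218.0127]
[275, 165] [307, 188]
```

View pics/f1.png

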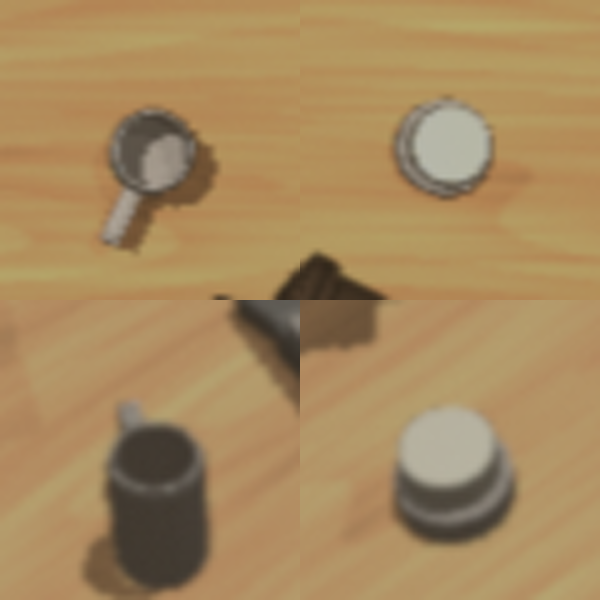

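Run:
```python
from h import *
import pickle
t=pickle.load(open('pics/top.pkl','rb')); s=pickle.load(open('pics/scene.pkl','rb'))
a,b=atz(t,337.0,217.8,.088),atz(s,306,196,.088); c,d=atz(t,395.2,218.4,.048),atz(s,251.8,243.8,.048)
h=atz(t,329.6,235.6,.062)
print(a,b,c,d,'delta',a-c,b-d,'handle dir',np.degrees(np.arctan2(*(h-a)[1::-1])),h)
m=(c+d)/2; print(m)
plan((m[0],m[1],.12,-26),(m[0],m[1],.016,-26))
```

```text
[ 0.5617 -0.0279  0.088 ] [ 0.5636 -0.0276  0.088 ] [ 0.5634 -0.2203  0.048 ] [ 0.5632 -0.2188  0.048 ] delta [-0.0017  0.1924  0.04  ] [0.0004 0.1911 0.04  ] handle dir 158.10112751603188 [ 0.5049 -0.005   0.062 ]
[ 0.5633 -0.2195  0.048 ]
turn [-0.0001  0.0002  0.0002] shift [0.8218 0.1609 0.5852] | rows>= 4.0
turn [0. 0. 0.] shift [ 0.   -0.    0.52] | rows>= 2.0
```

Call:
{"op": "send_rows", "data": {"moves": "0 0 0 0.4 0.08 0.1 1;0 0 0 0.82 0.16 0.2 1;0 0 0 0.82 0.16 0.4 1;0 0 0 0.82 0.16 0.58 1;0 0 0 0.82 0.16 0.58 1;0 0 0 0.82 0.16 0.58 1"}}

```text
time: 11.98
eef_pos: [0.5636, -0.2198, 0.1233]
tcp_rot: [0.975, -0.224, 0.001, 0.0]
contact_force: [-0.6, -0.5, 0.7]
opening: 1.0
finger_force: 0.0
```

Run:
```python
from h import *
plan((.5633,-.2195,.020,-26))
s=snap('scene')
crop(s,190,170,110,100,5,'g1')
```

```text
turn [ 0.     -0.0002  0.0002] shift [-0.0029 -0.0008  0.5163] | rows>= 2.0
```

View pics/g1.png

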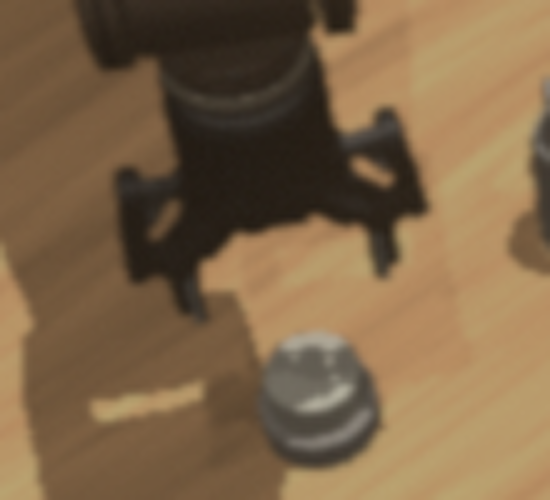

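Call:
{"op": "send_rows", "data": {"moves": "0 0 0 0 0 0.2 1;0 0 0 0 0 0.4 1;0 0 0 0 0 0.5 1;0 0 0 0 0 0.53 1;0 0 0 0 0 0.53 1;0 0 0 0 0 0.53 1"}}

```text
time: 12.78
eef_pos: [0.5641, -0.221, 0.018]
tcp_rot: [0.974, -0.225, 0.002, 0.0]
contact_force: [0.1, -0.1, 0.0]
opening: 0.999
finger_force: 0.0
```

Call:
{"op": "send_rows", "data": {"moves": "0 0 0 0 0 0 0.8;0 0 0 0 0 0 0.7;0 0 0 0 0 0 0.6;0 0 0 0 0 0 0.5;0 0 0 0 0 0 0.4;0 0 0 0 0 0 0.3;0 0 0 0 0 0 0.3;0 0 0 0 0 0 0.3", "newtons": 30}}

```text
time: 13.78
eef_pos: [0.563, -0.2203, 0.0169]
tcp_rot: [0.974, -0.225, -0.0, -0.0]
contact_force: [-1.4, 1.2, 4.8]
opening: 0.745
finger_force: 32.1
```

Call:
{"op": "send_rows", "data": {"moves": "0 0 0 0 0 -0.04 0.3;0 0 0 0 0 -0.12 0.3;0 0 0 0 0 -0.22 0.3;0 0 0 0 0 -0.34 0.3;0 0 0 0 0 -0.46 0.3;0 0 0 0 0 -0.56 0.3;0 0 0 0 0 -0.62 0.3;0 0 0 0 0 -0.65 0.3;0 0 0 0 0 -0.65 0.3;0 0 0 0 0 -0.65 0.3"}}

```text
time: 15.02
eef_pos: [0.5623, -0.22, 0.145]
tcp_rot: [0.974, -0.225, -0.001, -0.0]
contact_force: [-0.7, -1.0, -0.3]
opening: 0.741
finger_force: 33.3
```

Run:
```python
from h import *
plan((.5625,-.028,.146,-26))
```

```text
turn [-0.      0.0003  0.    ] shift [-0.42   -0.8634 -0.0039] | rows>= 4.0
```

Call:
{"op": "send_rows", "data": {"moves": "0 0 0 -0.03 -0.06 0 0.3;0 0 0 -0.08 -0.16 0 0.3;0 0 0 -0.14 -0.29 0 0.3;0 0 0 -0.21 -0.43 0 0.3;0 0 0 -0.28 -0.57 0 0.3;0 0 0 -0.34 -0.7 0 0.3;0 0 0 -0.39 -0.8 0 0.3;0 0 0 -0.41 -0.85 0 0.3;0 0 0 -0.42 -0.863 0 0.3;0 0 0 -0.42 -0.863 0 0.3;0 0 0 -0.42 -0.863 0 0.3"}}

```text
time: 16.4
eef_pos: [0.5631, -0.029, 0.1461]
tcp_rot: [0.974, -0.225, 0.0, 0.0]
contact_force: [0.8, -1.1, -1.0]
opening: 0.743
finger_force: 33.3
```

Run:
```python
from h import *
plan((.5625,-.028,.105,-26))
s=snap('scene'); crop(s,250,110,110,110,5,'i1')
```

```text
turn [ 0.     -0.     -0.0001] shift [-0.0047 -0.0033  0.2057] | rows>= 1.0
```

View pics/i1.png

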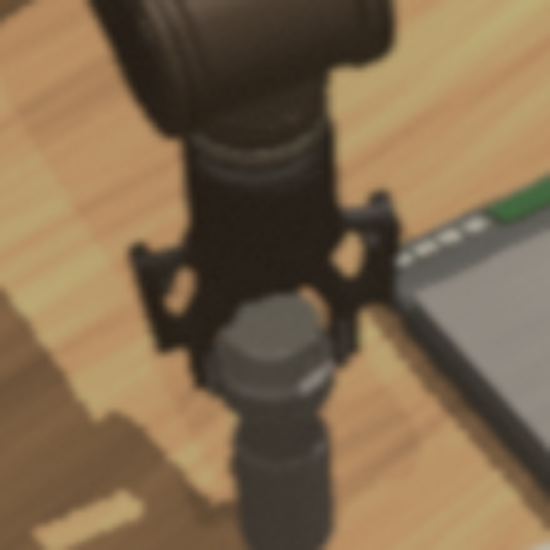

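Call:
{"op": "send_rows", "data": {"moves": "0 0 0 -0.005 -0.003 0.06 0.3;0 0 0 -0.005 -0.003 0.12 0.3;0 0 0 -0.005 -0.003 0.17 0.3;0 0 0 -0.005 -0.003 0.2 0.3;0 0 0 -0.005 -0.003 0.22 0.3;0 0 0 -0.005 -0.003 0.23 0.3;0 0 0 -0.005 -0.003 0.23 0.3;0 0 0 -0.005 -0.003 0.23 0.3"}}

```text
time: 17.45
eef_pos: [0.5627, -0.0274, 0.1005]
tcp_rot: [0.974, -0.225, 0.0, -0.0]
contact_force: [-0.3, 0.9, -0.1]
opening: 0.743
finger_force: 33.3
```

Call:
{"op": "send_rows", "data": {"moves": "0 0 0 0 0 0.015 0.3;0 0 0 0 0 0.03 0.3;0 0 0 0 0 0.045 0.3;0 0 0 0 0 0.055 0.3;0 0 0 0 0 0.065 0.3;0 0 0 0 0 0.07 0.3;0 0 0 0 0 0.07 0.3"}}

```text
time: 18.32
eef_pos: [0.5624, -0.0274, 0.0861]
tcp_rot: [0.974, -0.225, 0.0, -0.0]
contact_force: [-0.2, 0.2, -0.5]
opening: 0.741
finger_force: 33.3
```

Call:
{"op": "send_rows", "data": {"moves": "0 0 0 0 0 0.006 0.3;0 0 0 0 0 0.012 0.3;0 0 0 0 0 0.012 0.3;0 0 0 0 0 0.012 0.3"}}

```text
time: 18.82
eef_pos: [0.5631, -0.0275, 0.0858]
tcp_rot: [0.974, -0.225, 0.0, 0.0]
contact_force: [-3.7, 1.0, 8.0]
opening: 0.738
finger_force: 34.0
```

Contact at z 0.0858 against a predicted seat of 0.0859, so the top is seated. Release.

Call:
{"op": "send_rows", "data": {"moves": "0 0 0 0 0 0 0.55;0 0 0 0 0 0 0.65;0 0 0 0 0 0 0.8;0 0 0 0 0 0 1;0 0 0 0 0 0 1;0 0 0 0 0 0 1;0 0 0 0 0 0 1", "newtons": 20}}

```text
time: 19.7
eef_pos: [0.5624, -0.0274, 0.0837]
tcp_rot: [0.974, -0.225, -0.0, -0.0]
contact_force: [1.0, -0.3, -0.3]
opening: 1.0
finger_force: 0.0
```

Call:
{"op": "send_rows", "data": {"moves": "0 0 0 0 0 -0.05 1;0 0 0 0 0 -0.1 1;0 0 0 0 0 -0.13 1;0 0 0 0 0 -0.13 1;0 0 0 0 0 -0.13 1"}}

```text
time: 20.32
eef_pos: [0.5622, -0.0274, 0.1096]
tcp_rot: [0.974, -0.225, -0.0, 0.0]
contact_force: [0.0, -0.4, -0.3]
opening: 0.996
finger_force: 0.0
```

Call:
{"op": "send_rows", "data": {"moves": "0 0 0 0 0 0 0.7;0 0 0 0 0 0 0.5;0 0 0 0 0 0 0.35;0 0 0 0 0 0 0.2;0 0 0 0 0 0 0.1;0 0 0 0 0 0 0;0 0 0 0 0 0 0;0 0 0 0 0 0 0;0 0 0 0 0 0 0"}}

```text
time: 21.45
eef_pos: [0.5625, -0.0274, 0.1098]
tcp_rot: [0.974, -0.225, 0.0, 0.0]
contact_force: [-0.4, 0.0, 0.8]
opening: 0.586
finger_force: 20.9
```

Call:
{"op": "send_rows", "data": {"moves": "0 0 0 0 0 -0.02 0;0 0 0 0 0 -0.05 0;0 0 0 0 0 -0.09 0;0 0 0 0 0 -0.14 0;0 0 0 0 0 -0.2 0;0 0 0 0 0 -0.26 0;0 0 0 0 0 -0.32 0;0 0 0 0 0 -0.37 0;0 0 0 0 0 -0.4 0;0 0 0 0 0 -0.4 0;0 0 0 0 0 -0.4 0;0 0 0 0 0 -0.4 0"}}

```text
time: 22.95
eef_pos: [0.562, -0.0273, 0.1891]
tcp_rot: [0.974, -0.225, -0.001, -0.0]
contact_force: [0.2, -0.0, -0.3]
opening: 0.585
finger_force: 20.9
```

Run:
```python
from h import *
s=snap('scene'); crop(s,250,90,110,120,5,'j1'); print(ctrl.get_state())
```

```text
{'time': 23.0, 'qpos': array([-0.2289,  0.0946,  1.9052, -0.    ,  1.1429,  1.7955]), 'dq': array([-0.0003, -0.0005, -0.0033,  0.0011, -0.0012, -0.001 ]), 'joint_efforts': array([  0.0029, -31.6498, -27.8305,   0.0001,   0.0023,  -0.    ]), 'eef_pos': array([ 0.5621, -0.0274,  0.1892]), 'tcp_rot': array([ 0.9744, -0.2249, -0.0005,  0.    ]), 'contact_force': array([-0.294 , -0.0921, -1.2907]), 'wrist_torque': array([ 0.0482, -0.0049, -0.02  ]), 'finger_force': 20.86287058889866, 'opening': 0.5885520528335063}
```

View pics/j1.png

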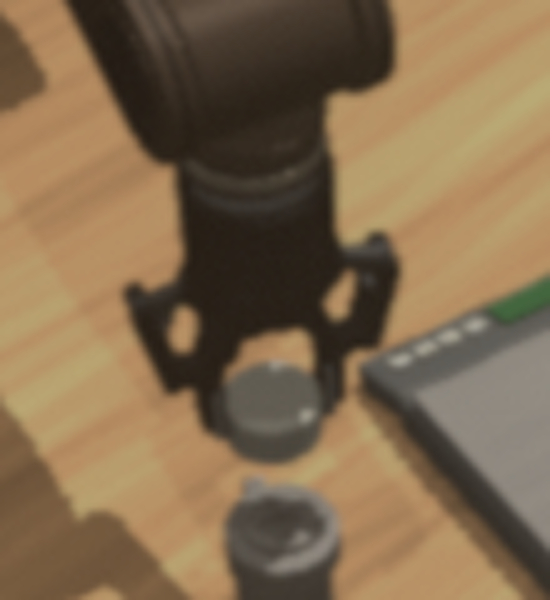

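The cap is held in the fingers at (272,410), and the top sits on the shaker with its boss showing at (285,525). Hand in.

```bash
python3 -c "
from plant import ctrl
print(ctrl.sign_off())"
```

```text
the job is handed in; nothing more can be done
None
```

I set the shaker down upright on the bench beside the scale, seated the perforated top on it, and handed the job in at 23 s with the dust cap held about 8 cm above where it sat; the sign-off returned no verdict.

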